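# Set the stool's sprung leg to its mark and squeeze the cam shut

### The job

The aluminium step stool lies on its side; draw its spring-loaded sliding leg out by the foot plate until the pointer's cross bar stands over the raised rib of the length mark, and only then, keeping the leg there, squeeze the slide cam fully shut against the leg's head. The job finishes while still holding: do not let go, keep gripping the leg at its mark with the cam shut. Leave the terracotta saucer and the steel rake-tweezer tool alone.

Things in the scene. Friction and masses are not known exactly. Their poses are not given: they have to be found in the camera images.
- stool: Aluminium step stool on its side; does not move. Origin on the bench below the adjustable leg's centreline, in mid step board (22 mm thick, y -35 to 295, top z 200 mm). x level along the legs, away from the board; z up. Plain legs 26 mm square to x 225: at z 30 (y 0 and 260) and z 170 (y 260). Adjustable leg's outer tube (26 mm square): y 0, z 170, from the board to a collar ending at x 140.
- leg (a joint): Sliding leg, m: 0 = drawn in by its spring (start), grows up to 0.110 as the leg is pulled out along the stool's +x. The spring pulls back with about 2.5 N at 0 and 6 N at 0.1, damped (25 N per m/s); let go, the leg slides home.
- leg_head (a point): Centre of the sliding leg's grey head (38 mm along the leg, 30 across, from 26 above to 30 mm below this point), at z 190 mm on the leg's centreline; in the stool frame x = 170 mm + joint leg, y = 0; axes as the stool's. Its -y side is plain, 15 mm from the centreline; on the +y side is the slide cam. Free air beside and 145 mm below.
- foot_plate (a point): Centre of the inner face (towards the head) of the rubber foot plate at the leg's outer end; face square to the leg, 18 mm beyond leg_head along +x. Plate 8 mm thick, 100 mm across (50 each side), from 27 mm above to 39 mm below leg_head's height. Fingers straddling the head across the leg can draw the leg out by pushing this face with their sides.
- cam (a joint): Slide cam, m: 0 = open, 0.012 = fully shut. It slides straight across the leg towards the head (stool -y), against about 6 N of friction, and stays where it is left. It is carried by the sliding leg. Starts nearly open, at 0 to 2 mm.
- cam_face (a point): Middle of the cam's ribbed outer face, +y side of the head: dark steel block 30 mm along the leg, 34 mm high. Face 27 mm from the leg's centreline when open, 15 mm when shut: then head and cam are 30 mm across, centred on the centreline. Fingers closing symmetrically about the centreline shut the cam, then clamp the head (10 to 40 N of grip does it).
- pointer (a point): Middle of the small steel cross bar (5 mm along the leg, 20 mm across) at the inner end of the thin tongue that runs back from the leg's head above the outer tube: 134.5 mm behind leg_head along -x, same height; it moves with the leg.
- mark: Length mark: black raised rib (5 mm along the leg, 36 mm across) clipped over the outer tube, fixed; origin in its middle, at the tube's top; axes as the stool's. 35 to 90 mm of leg travel bring the pointer's cross bar over it; the bar then lies just above the rib.
- saucer: Terracotta saucer, loose, 130 mm across, 22 mm high; origin under its centre. To be left alone.
- raketool: Stainless tool lying flat, loose, 170 mm long along its x: small rake at -x, tweezer arms at +x, 4 mm thick. To be left alone.

How it is judged:
By the outcome, as a careful person would: the job done as asked, in the order asked, and still so for the second after the job is handed in, while the arm keeps its last pose, push and grip.
It also fails if it takes over 38 s, if anything falls off the work surface, if the arm or the gripper's body presses on something with over 40 N, if the wrist force passes 120 N, or if a joint passes its speed limit or range.

### The arm

A 6-joint arm with a two-finger parallel gripper is mounted at the origin on the work surface. World frame = base frame: x ahead of the robot, y to its left, z up, the work surface at z = 0. Lengths are in mm, angles in rad, forces in N, time in s.
With the tool pointing down it reaches from about 300 to 775 mm from the base axis. Payload 14.6 kg.
Tool frame: the origin (TCP) lies midway between the tips of the shut fingers; the grasp point (between the pads) lies 19 mm behind it (tcp_to_grasp is the distance from the TCP to the grasp point, in mm); z points along the fingers, y is the direction in which the jaws open and shut (so a half turn about z gives the same grasp; the last joint's range is limited). The gripper opens to 94 mm and grips with 3 to 60 N. Pads are 16 mm wide; open, the fingers measure 119 mm over their backs; the gripper's body (75 mm by 177 mm) begins 78 mm behind the grasp point.
Start: joints at [1.075, 0.3, 1.521, -0, 1.321, -0.067], TCP at [228.675, 500.197, 205.446] pointing down, gripper open.
Joint ranges: [-3.03, 3.03], [-0.79, 2.21], [0.23, 2.52], [-1.04, 4.18], [0, 3.07], [-2.55, 2.55]. Speed limits (rad/s): [2.22, 2.22, 2.57, 3.14, 3.14, 3.14].

### API

Orientations are given as [roll, pitch, yaw] about the fixed x, y, z axes, in that order (R = Rz(yaw) Ry(pitch) Rx(roll)).
In Python, from cell import * gives the robot as it stands.
- The arm moves only by the tool arm_command, never from a script. Its argument "deltas" is a list of rows, each an object with "xyz": the shift along the world's x, y, z in m, a list of three; "turn": the turn, a rotation vector about the world's x, y, z in rad, a list of three. A call has 1 to 12 rows; each row shifts and turns the commanded pose from where the row before left it; what a row does not reach is not made up. A row lasts 1/8 s, in which the tool goes at most 62.5 mm and 10.7 degrees, less where a joint would pass 70% of its speed; a pose out of reach is approached as far as the arm can. A call with a gripper value outside its range is refused whole. "gripper" is the closure, from 0 (fully open) to 1 (shut), set as the call begins (left out, the last holds). The fingers move at their own pace and stop on an object; "force" is the grip in N (left out, the last holds). Time passes only in rows, so rows that do not move let the fingers close. It gives the time, the measured TCP pose, the force and the opening at its end, in the units of the state.
- read_state(): the state, without advancing time (a new reading comes with each control period).
- camera(name): name is "scene" or "top" or "wrist"; returns a dict with "color" (480x640x3 uint8, red, green, blue), "fx", "fy", "cx", "cy" (pixels), "rvec" (rotation vector, rad) and "tvec" (3), from world to camera coordinates, as OpenCV has them; the wrist camera has in their place "mount" (4x4, takes a point from camera to tool coordinates, whose origin is the TCP and whose axes are the flange's). Camera axes: x right, y down, z forward; pixel columns grow to the right and rows downward; lengths in mm; the calibration is good to about 2 mm. A picture is of the moment at which its call begins: read the wrist's pose just before it. There is no depth.
- sign_off(): hands the job in, once; it reports no verdict.
The state is a dict: "clock": time; "joints": joint angles; "qd": joint speeds; "effort": joint torques, N m; "eef_pos": TCP position; "eef_rot": TCP orientation; "wrist_force": force on the tool from outside, world axes, zero at the start; "moment": the same for the moment, N m; "finger_gap": finger opening in mm.
Only numpy, scipy, OpenCV 4.12 (cv2) and the standard library are available. Lean on these libraries where they do the work, as an engineer would, in place of code of your own. Each camera call takes 0.05 s, during which the arm holds its last target.

## Working session

There is one attempt and no reset: what is moved stays moved. The work goes in short steps, Python scripts to look and compute and a tool call to move; the robot and the scene stay as the last step left them, time stands still between calls to the robot, and variables do not carry over. Pictures are saved under pics/ and viewed, and the job is handed in when it is done.

Besides the shell and the picture viewer there is one more tool, called after "Call:" as name([rows], argument=value, ...), one row to a line, values as JSON. arm_command: Moves the arm, as the interface text tells. Its arguments: {"type":"object","properties":{"deltas":{"type":"array","items":{"type":"object","properties":{"xyz":{"type":"array","items":{"type":"number"}},"turn":{"type":"array","items":{"type":"number"}}}}},"gripper":{"type":"number"},"force":{"type":"number"}},"required":["deltas"]}

```bash
mkdir -p pics; ls
python3 - <<'E'
from cell import *
import cv2
s=read_state(); print(s)
for n in ["scene","top","wrist"]:
    c=camera(n); cv2.imwrite(f"pics/{n}0.png",c["color"][:,:,::-1]); print(n,{k:v for k,v in c.items() if k!="color"})
E
```

```text
pics
{'clock': 0.0, 'joints': array([ 1.07539880e+00,  3.00456981e-01,  1.52158698e+00, -4.32859040e-05,
        1.32069462e+00, -6.65875649e-02]), 'qd': array([ 0.00017327, -0.00013171,  0.00042794, -0.0006687 ,  0.0001895 ,
       -0.00101458]), 'effort': array([-7.33244851e-04, -5.31812918e+01, -3.52722323e+01,  7.07701268e-02,
        2.44856853e-02, -1.41436362e-04]), 'eef_pos': array([228.56450847, 499.96713464, 204.89157841]), 'eef_rot': array([-3.14044647e+00, -3.44142842e-05,  2.71279341e+00]), 'wrist_force': array([ 0.36342004, -0.37773371, -0.56276412]), 'moment': array([ 0.02006402, -0.04057024,  0.00091365]), 'finger_gap': 94.09591201667125}
scene {'fx': 550.6428818444258, 'fy': 550.6428818444258, 'cx': 321.8373919496867, 'cy': 242.06645549785583, 'rvec': array([ 2.44818692,  0.8374225 , -0.22859362]), 'tvec': array([-393.99803333, -307.40144977, 1549.42936888])}
top {'fx': 620.0115279087182, 'fy': 620.0115279087182, 'cx': 317.8042151037962, 'cy': 244.46527735398186, 'rvec': array([ 2.10169157, -2.14218467,  0.20875014]), 'tvec': array([-104.7591577 ,  597.20067977, 1125.45205231])}
wrist {'fx': 418.39534576565245, 'fy': 418.39534576565245, 'cx': 326.32244203238486, 'cy': 236.32524046525967, 'mount': array([[ 9.57304008e-05, -9.60234010e-01, -2.79196412e-01,
         8.11431109e+01],
       [ 9.99999829e-01,  2.52777848e-04, -5.26494953e-04,
        -7.69601502e-01],
       [ 5.76133028e-04, -2.79196314e-01,  9.60233871e-01,
        -1.78829052e+02],
       [ 0.00000000e+00,  0.00000000e+00,  0.00000000e+00,
         1.00000000e+00]])}
```

View pics/scene0.png

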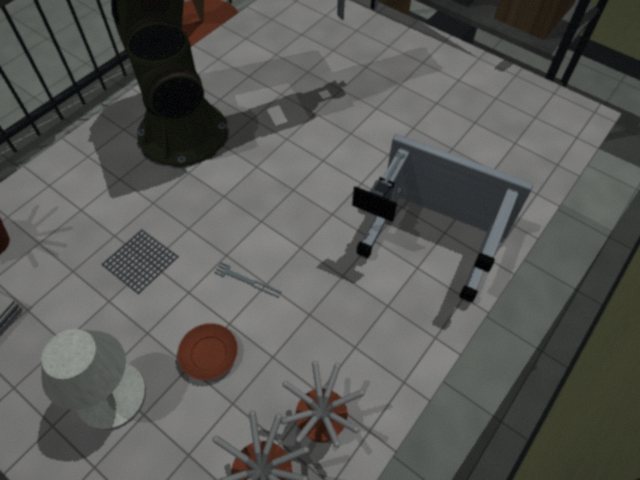

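View pics/top0.png

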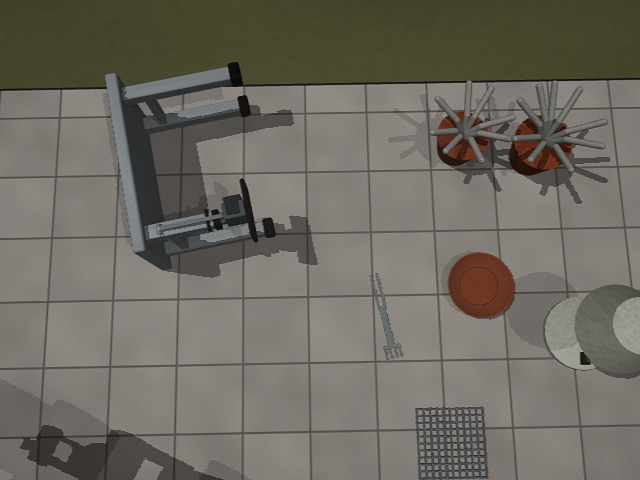

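View pics/wrist0.png

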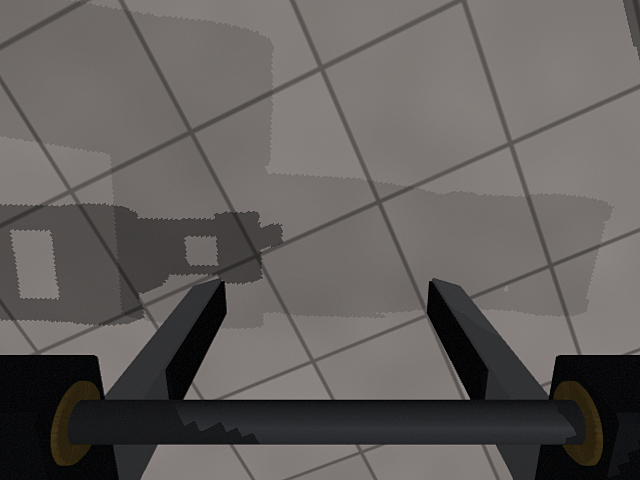

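The stool is at the upper left of the top view: board at about (130,165), head at about (232,205), foot plate at about (250,210). The saucer (481,285) and the tool (387,315) are well clear of it. I'll enlarge that area.

```bash
cat > h.py <<'E'
from cell import *
import cv2, numpy as np
def ray(c,uv,z):
    R=cv2.Rodrigues(np.array(c["rvec"]))[0]; t=np.array(c["tvec"])
    d=R.T@np.array([(uv[0]-c["cx"])/c["fx"],(uv[1]-c["cy"])/c["fy"],1]); o=-R.T@t
    return o+d*(z-o[2])/d[2]
def proj(c,p):
    R=cv2.Rodrigues(np.array(c["rvec"]))[0]; q=R@np.array(p,float)+c["tvec"]
    return np.array([c["fx"]*q[0]/q[2]+c["cx"],c["fy"]*q[1]/q[2]+c["cy"]])
def wristcam(s):
    c=camera("wrist"); r=s["eef_rot"]
    from scipy.spatial.transform import Rotation as Ro
    T=np.eye(4);T[:3,:3]=Ro.from_euler('xyz',r).as_matrix();T[:3,3]=s["eef_pos"]
    M=np.linalg.inv(T@c["mount"]); c["rvec"]=cv2.Rodrigues(M[:3,:3])[0].ravel(); c["tvec"]=M[:3,3]; return c
def save(c,n,box=None,k=1):
    im=c["color"][:,:,::-1]
    if box: im=im[box[1]:box[3],box[0]:box[2]]
    im=cv2.resize(im,None,fx=k,fy=k,interpolation=cv2.INTER_CUBIC); im=cv2.convertScaleAbs(im,alpha=1.5); cv2.imwrite("pics/"+n+".png",im)
E
python3 - <<'E'
from h import *
c=camera("top"); save(c,"top1",(100,60,300,280),2.7)
c2=camera("top"); save(c2,"top2",(135,170,275,260),5.7)
for uv,z in [((232,205),216),((109,75),200),((138,250),200),((481,285),0),((0,0),0),((640,480),0)]: print(uv,ray(c,uv,z).round())
E
```

```text
(232, 205) [634.  27. 216.]
(109, 75) [879. 248. 200.]
(138, 250) [564. 185. 200.]
(481, 285) [ 519. -438.    0.]
(0, 0) [1159.  562.    0.]
(640, 480) [ 147. -709.    0.]
```

View pics/top1.png

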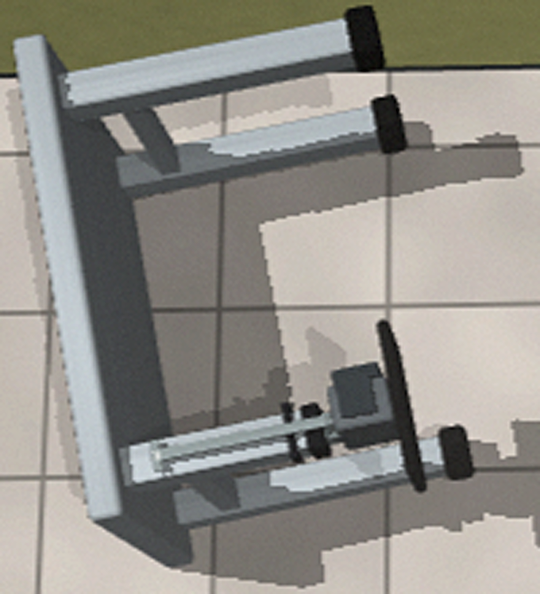

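View pics/top2.png

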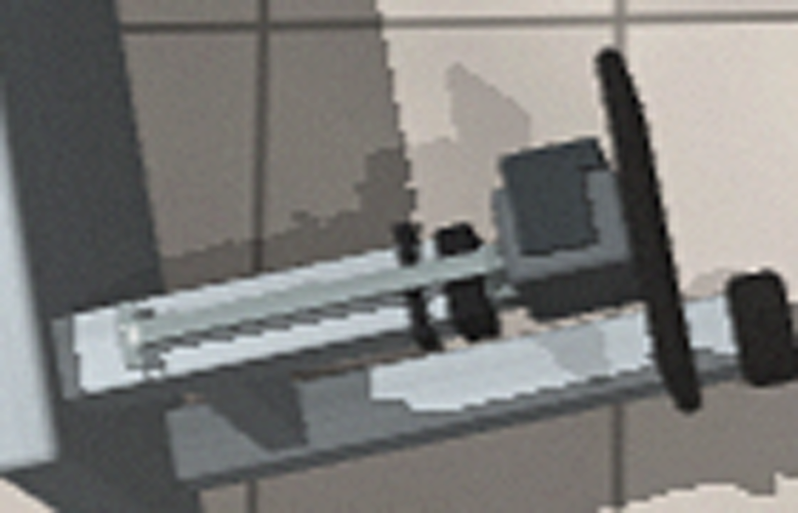

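Run:
```python
from h import *
c=camera("top")
P=lambda u,v,k,o,z: ray(c,(u/k+o[0],v/k+o[1]),z)
A=P(30,39,2.7,(100,60),200);B=P(107,516,2.7,(100,60),200)
print(A,B,np.linalg.norm(A-B))
ey=(A-B)/np.linalg.norm(A-B); ey[2]=0; ex=np.array([ey[1],-ey[0],0])
O=B+35*ey; O[2]=0
print("O",O,"ex",ex,"yaw",np.arctan2(ex[1],ex[0]))
for n,u,v,z in [("ptr",135,338,193),("rib",414,287,187),("headcorner",0,0,0)]:
    p=P(u,v,5.7,(135,170),z); d=p-O; print(n,p,"stool",d@ex,d@ey)
print("head pred",O+170*ex)
```

```text
[880.47054385 244.1203057  200.        ] [561.69986497 182.41315486 200.        ] 324.6883400714602
O [596.06196667 189.06491907   0.        ] ex [ 0.19005041 -0.98177433  0.        ] yaw -1.3795828388375004
ptr [599.99903727 153.51584679 193.        ] stool 35.649408633001855 -2.8908007463293557
rib [615.43365792  71.95876158 187.        ] stool 118.65341758688363 -3.2374434840603428
headcorner [768.92320603 255.23681597   0.        ] stool -32.113521306477196 182.2867240481256
head pred [628.37053568  22.16328226   0.        ]
```

Call:
arm_command([
  {"xyz": [0.0,0.0,0.06],"turn": [0,0,-0.06]},
  {"xyz": [0.036,-0.042,0.03],"turn": [0,0,-0.081]},
  {"xyz": [0.036,-0.042,0.025],"turn": [0,0,-0.081]},
  {"xyz": [0.036,-0.042,0],"turn": [0,0,-0.081]},
  {"xyz": [0.036,-0.042,0],"turn": [0,0,-0.081]},
  {"xyz": [0.036,-0.042,0],"turn": [0,0,-0.081]},
  {"xyz": [0.036,-0.042,0],"turn": [0,0,-0.081]},
  {"xyz": [0.036,-0.042,0],"turn": [0,0,-0.081]},
  {"xyz": [0.036,-0.042,0],"turn": [0,0,-0.081]},
  {"xyz": [0.036,-0.042,0],"turn": [0,0,-0.081]},
  {"xyz": [0.036,-0.042,0],"turn": [0,0,-0.081]},
  {"xyz": [0.036,-0.038,0],"turn": [0,0,-0.081]},
], gripper=0.3)

```text
clock: 1.8
eef_pos: [625.4, 40.8, 320.2]
eef_rot: [3.142, 0.0, 1.759]
wrist_force: [-0.2, 0.4, 1.4]
finger_gap: 65.3
```

Call:
arm_command([
  {"xyz": [0,0,0]},
  {"xyz": [0,0,0]},
])

```text
validation failed for argument at $.de...
```

Run:
```python
from h import *
s=read_state(); c=wristcam(s); save(c,"w1"); print(s["eef_pos"],s["eef_rot"],s["finger_gap"],s["joints"],s["clock"],s["wrist_force"])
np.savez("w1.npz",**c)
```

```text
[625.38674707  40.77963795 320.22191705] [3.14155433e+00 1.20560659e-05 1.75868803e+00] 65.31745039063023 [ 6.68402099e-03  4.29273117e-01  1.08611511e+00 -4.95892797e-06
  1.62616456e+00 -1.81207956e-01] 1.8 [-0.21879039  0.38309056  1.37307022]
```

View pics/w1.png

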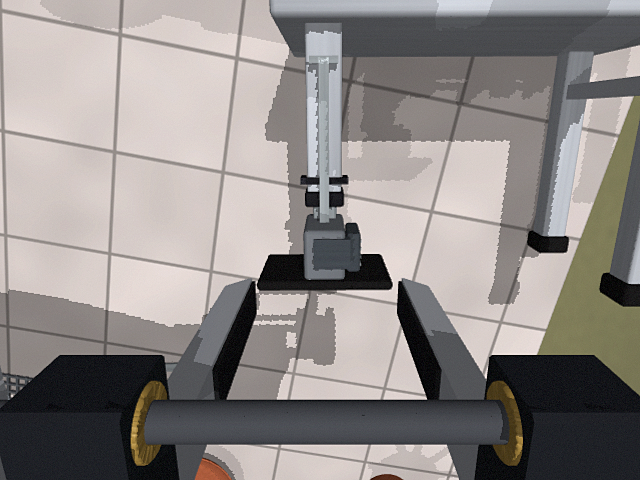

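The wrist view shows the pointer bar at about (323,59), the rib at about (324,180), the head at about (324,247), the cam at about (353,247), and the plate's edge at v of about 256. I'll zoom in.

Run:
```python
from h import *
c=dict(np.load("w1.npz"))
save(c,"w1a",(280,20,370,110),6); save(c,"w1b",(250,165,400,300),4.4)
```

```text
(no output)
```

View pics/w1a.png

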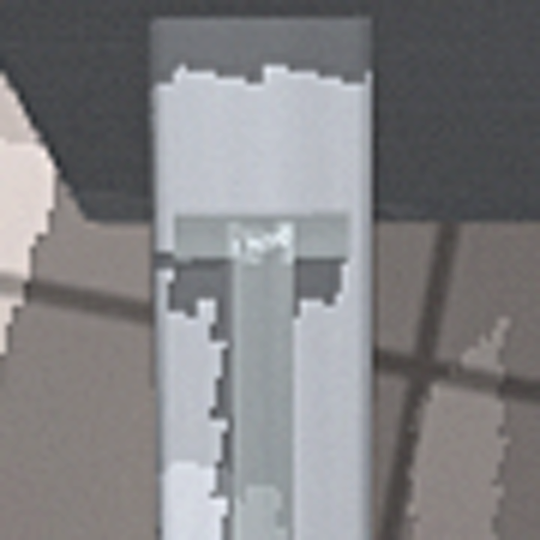

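View pics/w1b.png

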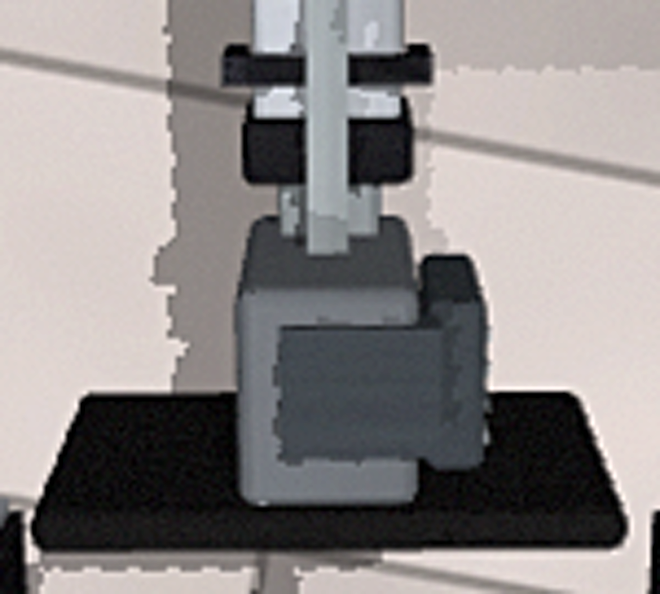

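Run:
```python
from h import *
c=dict(np.load("w1.npz"))
a=lambda u,v,z: ray(c,(280+u/6,20+v/6),z)
b=lambda u,v,z: ray(c,(250+u/4.4,165+v/4.4),z)
ptr=a(262,234,192); rib=b(327,71,187)
ribl=b(222,71,187);ribr=b(432,71,187)
L=b(85,395,217);R=b(578,395,217)
PL=b(32,545,217);PR=b(627,545,217)
headfar=b(328,503,216)
hc=(b(237,400,216)+b(418,400,216))/2
cam=b(485,380,207)
print("rib len",np.linalg.norm(ribl-ribr)," plate",np.linalg.norm(L-R),np.linalg.norm(PL-PR))
tl=[b(255,30,183),a(155,300,183)];tr=[b(406,30,183),a(373,300,183)]
d=((tl[0]-tl[1])+(tr[0]-tr[1])); print("tube w",np.linalg.norm(tl[0]-tr[0]),np.linalg.norm(tl[1]-tr[1]),"yaw",np.arctan2(d[1],d[0]))
for A,B in [(ribl,ribr),(PL,PR)]:
    e=B-A; print("yaw from",np.arctan2(e[1],e[0])-np.pi/2)
y=np.arctan2(d[1],d[0]); ex=np.array([np.cos(y),np.sin(y),0]);ey=np.array([-ex[1],ex[0],0])
O=ptr-35.5*ex
for n,p in dict(ptr=ptr,rib=rib,L=L,R=R,PL=PL,PR=PR,headfar=headfar,hc=hc,cam=cam,tube1=(tl[0]+tr[0])/2,tube2=(tl[1]+tr[1])/2).items(): print(n,p.round(1),((p-O)@ex).round(1),((p-O)@ey).round(1))
```

```text
rib len 35.702006422176105  plate 79.68649600505147 98.53956985982308
tube w 25.839303813574272 25.62046758497073 yaw -1.3726419751556744
yaw from -1.3828567533718883
yaw from -1.3829461716823153
ptr [601.6 155.3 192. ] 35.5 -0.0
rib [617.6  72.7 187. ] 119.6 -0.5
L [588.2  18.3 217. ] 167.1 -40.1
R [666.5  33.2 217. ] 168.0 39.6
PL [583.5  -9.3 217. ] 193.2 -50.1
PR [680.3   9.1 217. ] 194.3 48.4
headfar [630.3   6.8 216. ] 186.7 -1.0
hc [626.9  24.4 216. ] 168.7 -0.9
cam [652.6  29.8 207. ] 168.6 25.4
tube1 [617.   79.1 183. ] 113.2 0.1
tube2 [602.9 149.3 183. ] 41.6 0.1
```

Call:
arm_command([
  {"xyz": [0.0017,-0.0173,0],"turn": [0,0,0.003]},
  {"xyz": [0,0,-0.04],"turn": [0,0,0]},
  {"xyz": [0,0,-0.04],"turn": [0,0,0]},
  {"xyz": [0,0,-0.035],"turn": [0,0,0]},
  {"xyz": [0,0,0],"turn": [0,0,0]},
])

```text
clock: 2.48
eef_pos: [624.8, 25.4, 203.6]
eef_rot: [-3.138, -0.001, 1.766]
wrist_force: [0.5, -0.1, 1.2]
finger_gap: 65.7
```

Run:
```python
from h import *
s=read_state(); c=wristcam(s); save(c,"w2"); print(s["eef_pos"],s["eef_rot"],s["finger_gap"],s["clock"],s["wrist_force"])
np.savez("w2.npz",**c)
```

```text
[624.79700639  25.42620672 203.57640178] [-3.13773121e+00 -8.42012901e-04  1.76609697e+00] 65.71621686827712 2.475 [ 0.49882    -0.05567557  1.1595313 ]
```

View pics/w2.png

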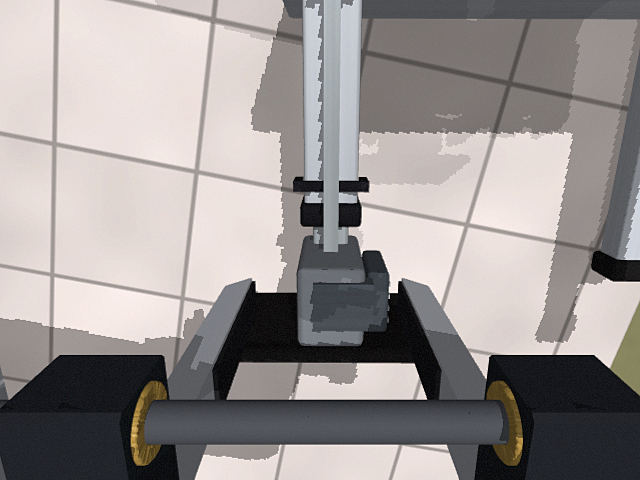

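Call:
arm_command([
  {"xyz": [0.0,0,0],"turn": [0,0,0]},
  {"xyz": [0,0,0],"turn": [0,0,0]},
])

```text
clock: 2.78
eef_pos: [626.5, 25.3, 206.8]
eef_rot: [3.139, 0.0, 1.765]
wrist_force: [-0.0, 0.1, -0.1]
finger_gap: 66.1
```

Run:
```python
from h import *
s=read_state(); print(s["eef_pos"],s["eef_rot"],s["joints"],s["qd"],s["clock"],s["wrist_force"])
```

```text
[626.53682366  25.2520177  206.84025776] [3.13934926e+00 4.83887813e-04 1.76510106e+00] [-1.81198282e-02  4.71697793e-01  1.28198010e+00 -3.49510140e-08
  1.38561977e+00 -2.12425095e-01] [-0.00017316  0.00516949  0.0084981   0.0026113  -0.00426701  0.00102116] 2.775 [-0.00738466  0.08078376 -0.10873119]
```

Run:
```python
from h import *
s=read_state(); c=wristcam(s); save(c,"w3",(200,200,460,395),3); print(s["eef_pos"],s["eef_rot"])
s=read_state(); print(s["eef_pos"])
ey=np.array([.9819,.1896,0])
T=s["eef_pos"]
for du in (0,):
  h=(ray(c,(297,290),216)+ray(c,(364,290),216))/2; print(h,(h-T)@ey)
```

```text
[626.53682366  25.2520177  206.84025776] [3.13934926e+00 4.83887813e-04 1.76510106e+00]
[626.42931793  25.21812061 206.46378324]
[626.76723127  32.13208192 216.        ] 1.6426841776411347
```

View pics/w3.png

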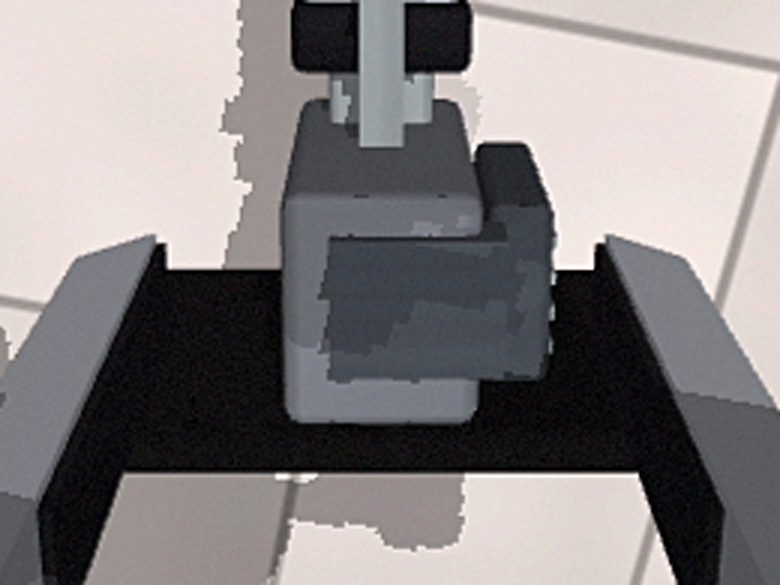

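Fingers are centred on the head: tip midpoint u≈327.2, head middle u≈327.8. Now I descend, then start drawing.

Call:
arm_command([
  {"xyz": [0.0003,0,-0.018],"turn": [0,0,0]},
  {"xyz": [0,0,-0.018],"turn": [0,0,0]},
  {"xyz": [0,0,0],"turn": [0,0,0]},
  {"xyz": [0.0019,-0.0098,0],"turn": [0,0,0]},
  {"xyz": [0.0019,-0.0098,0],"turn": [0,0,0]},
  {"xyz": [0.0019,-0.0098,0],"turn": [0,0,0]},
  {"xyz": [0,0,0],"turn": [0,0,0]},
  {"xyz": [0,0,0],"turn": [0,0,0]},
])

```text
clock: 3.82
eef_pos: [632.3, -4.2, 169.5]
eef_rot: [3.141, 0.0, 1.765]
wrist_force: [1.1, 2.5, -0.6]
finger_gap: 65.5
```

Run:
```python
from h import *
s=read_state(); c=wristcam(s); save(c,"w4"); print(s["eef_pos"],s["eef_rot"],s["finger_gap"],s["wrist_force"],s["clock"])
c=camera("top"); save(c,"t4",(135,150,305,280),4.5)
```

```text
[632.27057253  -4.24367758 169.50473589] [3.14104840e+00 2.02123987e-05 1.76463624e+00] 65.49928038032473 [ 1.05973209  2.51742877 -0.60714782] 3.825
```

View pics/w4.png

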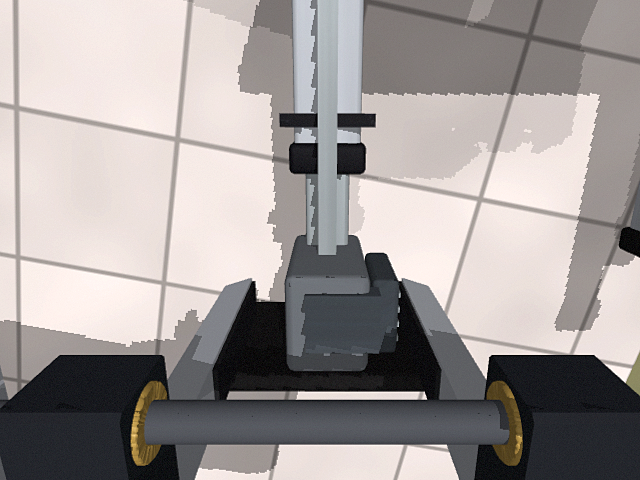

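View pics/t4.png

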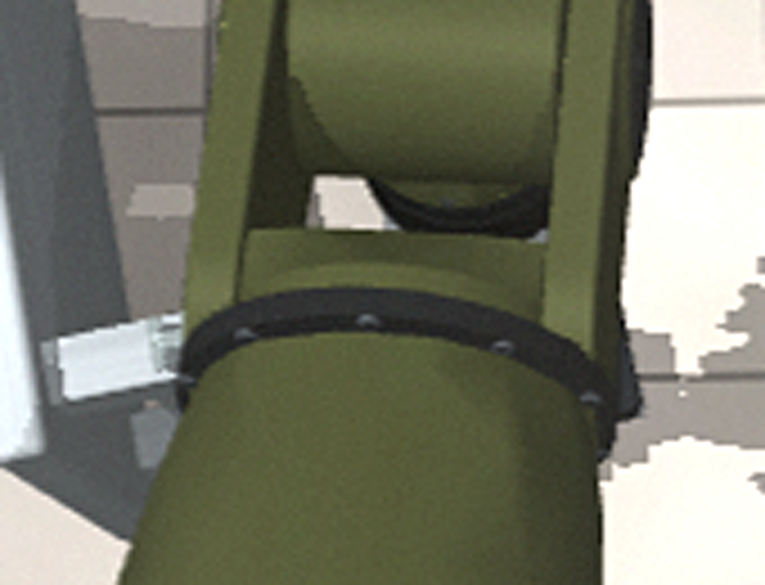

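Contact with the plate is made (about 2.7 N of pull back). I estimate roughly 18 mm of leg travel so far, and the target is about 84. I'll draw most of the rest.

Call:
arm_command([
  {"xyz": [0.0019,-0.0098,0],"turn": [0,0,0]},
  {"xyz": [0.0019,-0.0098,0],"turn": [0,0,0]},
  {"xyz": [0.0019,-0.0098,0],"turn": [0,0,0]},
  {"xyz": [0.0019,-0.0098,0],"turn": [0,0,0]},
  {"xyz": [0.0019,-0.0098,0],"turn": [0,0,0]},
  {"xyz": [0.0019,-0.0098,0],"turn": [0,0,0]},
  {"xyz": [0,0,0],"turn": [0,0,0]},
  {"xyz": [0,0,0],"turn": [0,0,0]},
])

```text
clock: 4.92
eef_pos: [643.5, -62.6, 169.5]
eef_rot: [3.141, -0.0, 1.765]
wrist_force: [-0.2, 5.6, 1.4]
finger_gap: 65.4
```

Run:
```python
from h import *
s=read_state(); c=wristcam(s); save(c,"w5"); print(s["eef_pos"],s["eef_rot"],s["finger_gap"],s["wrist_force"],s["clock"])
c=camera("top"); save(c,"t5",(135,150,305,280),4.5)
c=camera("scene"); save(c,"s5",(320,120,460,260),4)
```

```text
[643.54180775 -62.5846929  169.45256791] [ 3.14135524e+00 -1.14797449e-04  1.76503863e+00] 65.39459974842325 [-0.23259966  5.59669219  1.41165427] 4.925
```

View pics/w5.png

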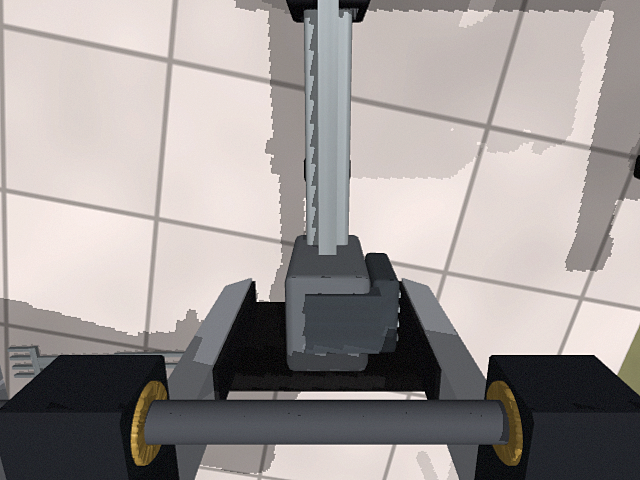

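View pics/t5.png

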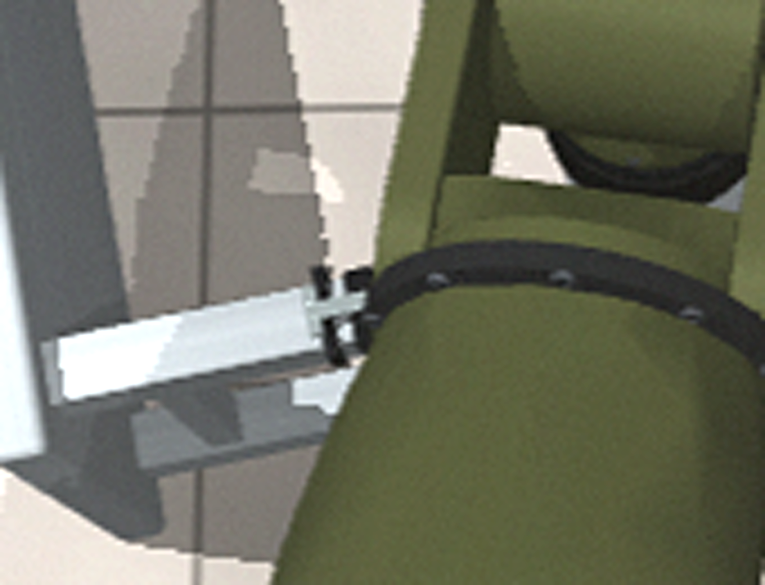

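View pics/s5.png

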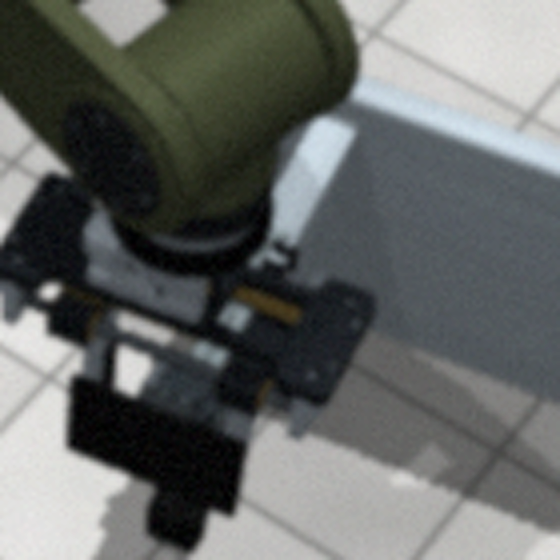

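The top view shows the bar at about (312,305) and the rib at about (327,315) in the crop, so roughly 5–6 mm short. I'll zoom to measure it.

Run:
```python
from h import *
c=camera("top"); np.savez("t5.npz",**c); save(c,"t5z",(190,200,225,240),15)
```

```text
(no output)
```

View pics/t5z.png

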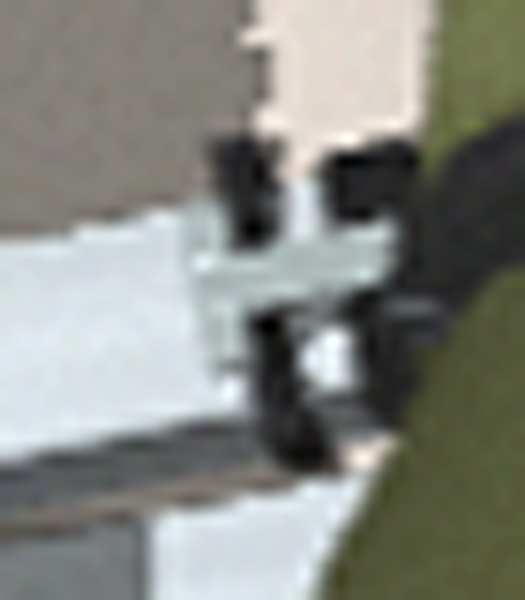

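```bash
cat > prof.py <<'E'
from h import *
import sys
from scipy.ndimage import map_coordinates
def prof(c):
    g=c["color"].astype(float)
    ex=np.array([np.cos(-1.38),np.sin(-1.38),0]);ey=np.array([-ex[1],ex[0],0])
    base=np.array([617.6,72.7,0])   # rib
    for z in (192,187):
      for lat in (-13,-7.5,-6,6,7.5,13):
        xs=np.arange(-16,14,1.0); row=[]
        for x in xs:
            u,v=proj(c,base+x*ex+lat*ey+[0,0,z]); row.append(map_coordinates(g.mean(2),[[v],[u]],order=1)[0])
        print(z,lat,np.round(row).astype(int))
    print(xs.astype(int))
if __name__=="__main__":
    c=dict(np.load("t5.npz")); R=cv2.Rodrigues(c["rvec"])[0]; print("cam",-R.T@c["tvec"]); prof(c)
    for n,u,v,z in [("bar",217,290,192),("rib",267,290,187)]: 
        p=ray(c,(190+u/15,200+v/15),z); d=p-[617.6,72.7,0]; print(n,p,d[0]*.1896-d[1]*.9819, d[0]*.9819+d[1]*.1896)
E
python3 prof.py
```

```text
cam [ 368.87328814 -109.60957022 1219.09133969]
192 -13 [136 136 137 137 139 142 141 136 135 137 139 136 110  79  44  32  26  24
  33  57  84 119 133 135 107  76  44  30  22  24]
192 -7.5 [148 148 148 148 148 149 149 146 141 130 118 118 116  98  69  38  23  16
  33  55  77 101 131 136 125  80  47  28  27  31]
192 -6 [148 148 149 148 148 148 148 148 141 133 124 124 126  98  67  37  20  15
  35  62  74  84  86  77  67  47  29  23  25  34]
192 6 [144 144 144 144 144 144 144 144 135 124 122 121 124 105  72  43  15  16
  31  57  92 131 141 142 115  84  47  32  26  26]
192 7.5 [144 143 143 144 144 144 144 144 139 128 124 122 123 110  74  43  19  22
  30  52  80 118 137 149 113  75  42  26  26  26]
192 13 [ 84  83  82  81  82  83  83  83  83  84  84  85  84  64  46  32  26  25
  20  25  63  96 128 138 144 117  89  62  56  66]
187 -13 [102 106 100  92  88  88  90  94 100 105 107 100  82  55  38  28  25  27
  48  65  73  79  84  79  66  46  32  25  23  23]
187 -7.5 [149 149 148 148 148 148 148 144 132 113  98  88  80  64  41  26  15  26
  48 104 132 145 152 156 111  70  36  24  27  27]
187 -6 [148 148 148 148 149 149 148 143 135 123 121 124 106  80  49  27  17  27
  45  67  83 115 128 126  91  53  34  25  29  32]
187 6 [147 146 146 146 146 146 146 140 130 137 138 131 116  86  66  50  50  57
  79  99 126 137 144 125 105  85  76  70  61  53]
187 7.5 [144 144 144 144 144 144 144 139 128 123 121 123 117  84  52  20  14  21
  47  76 115 137 146 126  98  61  35  28  26  25]
187 13 [ 77  79  85  90  93  92  86  81  85  92  94  94  75  56  38  28  25  24
  23  51  86 124 134 124  90  59  40  24  21  19]
[-16 -15 -14 -13 -12 -11 -10  -9  -8  -7  -6  -5  -4  -3  -2  -1   0   1
   2   3   4   5   6   7   8   9  10  11  12  13]
bar [616.11767777  76.48465571 192.        ] -3.997201738714481 -0.7379214795156227
rib [617.21413398  71.69735538 187.        ] 0.9113365495317489 -0.56898326814812
```

Call:
arm_command([
  {"xyz": [0.0009,-0.0047,0],"turn": [0,0,0]},
  {"xyz": [0,0,0],"turn": [0,0,0]},
  {"xyz": [0,0,0],"turn": [0,0,0]},
  {"xyz": [0,0,0],"turn": [0,0,0]},
])

```text
clock: 5.62
eef_pos: [644.4, -67.3, 169.4]
eef_rot: [3.141, 0.0, 1.765]
wrist_force: [0.6, 4.7, 1.9]
finger_gap: 65.4
```

Run:
```python
from prof import *
s=read_state(); print(s["eef_pos"],s["wrist_force"])
c=camera("top"); np.savez("t6.npz",**c); save(c,"t6z",(190,200,225,240),15); prof(c)
```

```text
[644.44736933 -67.32222901 169.44723884] [0.62958316 4.743827   1.86819994]
192 -13 [137 137 138 136 137 141 141 137 135 136 137 137 128 107  71  43  23  25
  35  60  73  80  80  85  81  67  45  33  29  27]
192 -7.5 [149 149 149 148 148 148 149 148 148 148 148 149 147 138 131 125 126 125
 104  87  78  77  82  82  76  54  39  30  28  29]
192 -6 [148 149 149 148 149 149 148 148 149 149 149 150 152 138 126 123 123 125
 107  86  80  78  82  77  67  48  30  24  20  18]
192 6 [144 144 145 145 144 144 143 143 143 144 144 145 145 137 125 122 119 113
 102  86  78  75  97 117 107  84  48  32  25  26]
192 7.5 [143 143 145 145 144 143 143 143 143 142 142 143 142 136 126 122 122 110
  95  83  79  89 115 142 112  76  41  25  26  26]
192 13 [ 84  83  83  83  83  83  83  84  83  83  84  84  83  64  45  30  25  26
  19  24  63  97 128 138 144 117  90  63  57  65]
187 -13 [104 105 101  93  88  88  91  95 100 104 105 101  87  62  44  26  26  30
  49  65  72  71  69  64  57  45  35  27  25  25]
187 -7.5 [150 150 149 149 149 148 148 147 148 149 150 149 136 119  99  94  98  96
  92  87  81  80  83  84  63  45  33  28  29  30]
187 -6 [149 149 148 148 148 148 148 148 148 148 149 150 141 132 127 125 126 112
  89  80  75  80  82  80  62  42  33  28  29  28]
187 6 [147 147 147 146 147 147 146 146 146 147 147 148 142 129 129 130 136 134
 117 103  93  90  89  90  91  84  77  70  61  54]
187 7.5 [144 144 145 144 144 143 143 143 143 144 144 144 141 129 123 120 115 108
  91  79  76  88 116 114  98  62  35  27  25  26]
187 13 [ 80  81  86  91  93  92  87  82  81  78  83  87  79  65  46  34  38  33
  27  52  87 125 135 125  90  59  40  25  22  21]
[-16 -15 -14 -13 -12 -11 -10  -9  -8  -7  -6  -5  -4  -3  -2  -1   0   1
   2   3   4   5   6   7   8   9  10  11  12  13]
```

View pics/t6z.png

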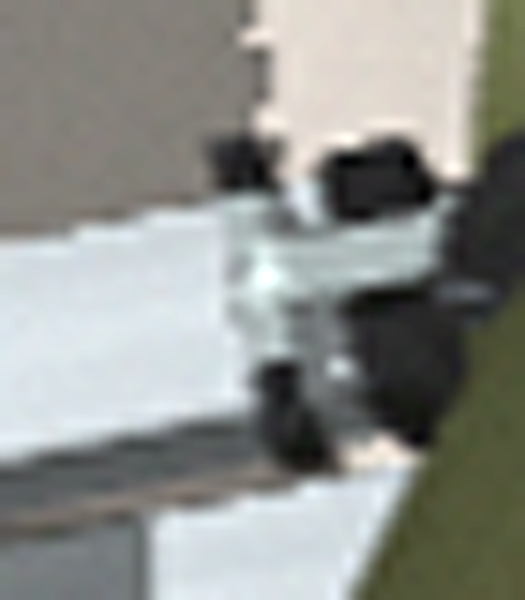

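The top crop shows the bar lying over the rib; edge fits put bar and rib within about 0.6 mm of each other. Lateral centring is still good (head and finger midpoints are both at u≈327). Next I shut the cam while holding the leg.

Call:
arm_command([
  {"xyz": [0,0,0],"turn": [0,0,0]},
  {"xyz": [0,0,0],"turn": [0,0,0]},
  {"xyz": [0,0,0],"turn": [0,0,0]},
  {"xyz": [0,0,0],"turn": [0,0,0]},
  {"xyz": [0,0,0],"turn": [0,0,0]},
  {"xyz": [0,0,0],"turn": [0,0,0]},
  {"xyz": [0,0,0],"turn": [0,0,0]},
  {"xyz": [0,0,0],"turn": [0,0,0]},
], gripper=1.0, force=25)

```text
clock: 6.68
eef_pos: [644.7, -67.2, 169.0]
eef_rot: [3.141, -0.0, 1.765]
wrist_force: [3.6, 6.0, -1.7]
finger_gap: 30.1
```

Run:
```python
from prof import *
s=read_state(); print(s["eef_pos"],s["wrist_force"],s["finger_gap"],s["clock"])
c=camera("top"); np.savez("t7.npz",**c); save(c,"t7z",(190,200,225,240),15); prof(c)
c=camera("wrist"); save(c,"w7")
s=read_state(); print(s["eef_pos"],s["wrist_force"],s["finger_gap"],s["clock"])
```

```text
[644.66303091 -67.17625316 169.01954705] [ 3.64252285  6.01604534 -1.71747466] 30.071029169246376 6.675
192 -13 [137 138 138 138 139 141 140 137 135 135 137 137 128 106  69  42  23  25
  35  60  73  79  80  85  80  66  43  33  28  29]
192 -7.5 [149 150 150 149 148 148 148 148 148 148 148 148 145 137 130 125 126 125
 105  89  79  77  80  83  77  54  38  30  29  29]
192 -6 [148 150 150 149 149 150 149 148 149 149 149 149 149 137 126 122 122 126
 110  91  83  79  81  76  67  48  31  24  21  20]
192 6 [144 144 144 144 144 144 144 144 144 144 143 143 143 136 126 125 122 112
 101  86  79  75  96 116 106  83  48  32  25  26]
192 7.5 [144 143 143 144 143 144 143 142 142 142 142 144 141 136 127 123 124 113
  98  86  81  90 116 141 111  75  42  26  26  27]
192 13 [ 83  83  83  84  83  81  82  83  83  83  84  84  82  63  46  31  27  26
  19  24  63  96 127 138 144 117  90  62  56  65]
187 -13 [104 107 102  94  89  88  91  95 101 104 106 100  86  61  43  27  26  30
  50  67  72  71  69  63  56  42  33  27  27  27]
187 -7.5 [149 149 149 149 149 149 149 148 148 149 150 149 137 120 100  94  96  97
  93  87  82  81  83  85  62  42  30  27  29  29]
187 -6 [150 150 149 148 148 148 148 148 148 148 148 147 140 131 126 124 127 113
  92  82  75  79  82  81  62  41  33  29  29  28]
187 6 [147 147 147 147 147 146 147 147 146 146 146 147 141 128 134 143 144 137
 117 102  92  89  88  91  92  84  77  70  61  53]
187 7.5 [144 144 144 144 144 144 144 143 144 143 143 143 140 130 125 123 115 106
  92  80  76  87 116 113  97  62  36  27  25  27]
187 13 [ 79  80  85  90  92  91  86  81  80  78  83  87  78  64  46  34  38  34
  29  52  85 123 134 125  91  60  41  26  22  21]
[-16 -15 -14 -13 -12 -11 -10  -9  -8  -7  -6  -5  -4  -3  -2  -1   0   1
   2   3   4   5   6   7   8   9  10  11  12  13]
[644.65062464 -67.17952873 169.00424028] [ 3.24304415  5.70451982 -2.39356535] 29.83424350262225 6.775
```

View pics/t7z.png

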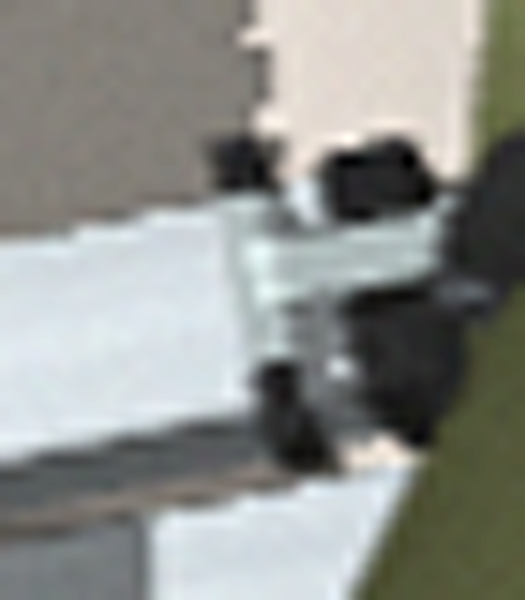

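View pics/w7.png

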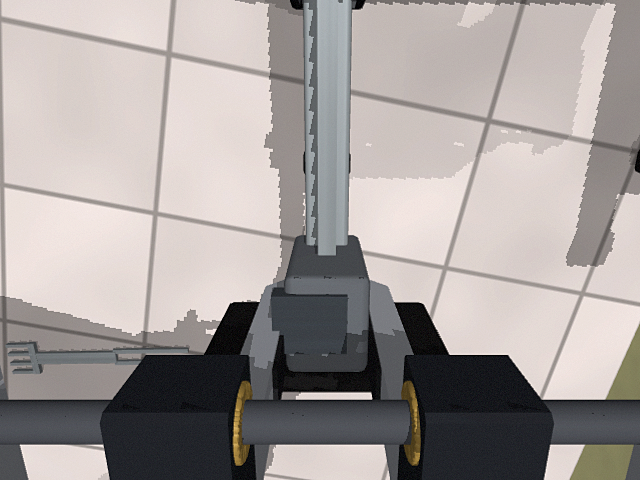

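The bar is still over the rib, at (258,270) against (262,270) in the crop. The cam is flush with the head and the finger gap is 30 mm, which means shut. Handing in.

```bash
python3 -c "
from cell import *
print(sign_off()); s=read_state(); print(s['finger_gap'],s['eef_pos'],s['clock'])"
```

```text
the job is handed in; nothing more can be done
None
the job is handed in; nothing more can be done
```

I drew the leg out by its foot plate, about 83 mm, until the pointer bar stood over the rib. Then, holding it there, I shut the cam with a 25 N grip and handed the job in at about 6.8 s, still gripping.

- **Position on the mark:** in the last top view the bar still lay over the rib, with their centres within about 0.6 mm of each other. The bar did not move as the cam closed. The first wrist-camera measurement disagreed slightly, putting the mark about 1–2 mm further out. I went with the closer look in the top view.
- **Cam:** the finger gap read about 30 mm, the width for head and cam when fully shut.
- **Forces:** the wrist force was about 7 N at the end.
- **Other objects:** I kept the arm well away from the saucer and the rake-tweezer tool.

I have no reading from after the hand-in; the state call returned nothing more.

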